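Load a slide sheet onto the free rail pair of a drying rack

TASK

Pick up the slide sheet by its orange grip and slide it onto the one free pair of rails in the right-hand bay (seen from the robot) of the drying rack. Feel your way fully home against the red bar of the depth stop at the rear, keep it pressed there with a light, steady push of about 10 N for half a second, never forcing it (20 N at most on the stop or rack), then let go and leave it lying level, still touching the stop's sprung strip. Leave the stored sheets and everything else on the bench where they are.

Things in the scene. Friction and masses are not known exactly. Their poses are not given: they have to be found in the camera images.
- sheet_grip (a point): Centre of the orange upright grip of the sheet to be loaded. The grip is a block 34 mm long (sheet's x), 14 mm thick (y), 44 mm high; 22 mm of it lie below this point and 22 mm above. Grip it from above across its thickness. Axes: x from the grip towards the plate's leading edge, y left, z up.
- sheet_mid (a point): Centre of the sheet's aluminium plate, 120 (x) by 130 (y) by 4 mm (z), four glass slides on it; leading edge at +60 mm x, trailing edge at -60. An orange stem joins the trailing edge to the grip, whose centre lies at x = -150 mm, 20 mm above this point. Axes as the grip's. 0.15 to 0.3 kg. Starts flat on the bench to the robot's right.
- sheet: The same loose sheet as a whole; origin at the centre of the plate's underside, same axes.
- rack: Fixed open drying rack, blue foot and top bars, 150 mm deep (x), 336 mm wide, 215 mm high, front open, two bays with three rail pairs each. Origin on the bench under the middle of the right-hand bay's mouth (front plane); x points into the rack along the rails, y left, z up. Right-hand bay (nearer -y) centred on y = 0, left-hand bay on y = 160 mm.
- stop: Bracket of the depth stop at the rear of the right-hand bay. Its origin lies on the bench 70 mm behind the mouth, axes as the rack's. It carries a rigid red upright bar, 24 mm wide, one for all heights, set by hand: its front face is anywhere from x = +54 to +72 mm and is not measured, so feel for it. A white, feather-light sprung strip (0.3 N) stands 4 mm proud of the face.
- pair1 (a point): Middle of the mouth of the lowest rail pair of the right-hand bay, at the height of the ledges' upper faces (60 mm above the bench); axes as the rack's. The channels run from x = 0 to 150 mm; ledges 11 mm wide, 12 mm free height from ledge to guard, 136 mm free width between the walls (sheet 130 mm).
- pair2 (a point): Middle of the mouth of the middle rail pair of the right-hand bay, at the height of the ledges' upper faces (110 mm above the bench); axes as the rack's. The channels run from x = 0 to 150 mm; ledges 11 mm wide, 12 mm free height from ledge to guard, 136 mm free width between the walls (sheet 130 mm).
- pair3 (a point): Middle of the mouth of the top rail pair of the right-hand bay, at the height of the ledges' upper faces (160 mm above the bench); axes as the rack's. The channels run from x = 0 to 150 mm; ledges 11 mm wide, 12 mm free height from ledge to guard, 136 mm free width between the walls (sheet 130 mm).
- stored1_mid (a point): Centre of the plate of the stored sheet with the green block (plate 110 x 130 x 4 mm, 23 mm high in all). It always lies on the rails of the lowest height, in the right-hand or in the left-hand bay. Two of the three are in the right-hand bay; the height of the one in the left-hand bay is the height that is free in the right-hand bay.
- stored2_mid (a point): Centre of the plate of the stored sheet with the yellow block (plate 110 x 130 x 4 mm, 23 mm high in all). It always lies on the rails of the middle height, in the right-hand or in the left-hand bay. Two of the three are in the right-hand bay; the height of the one in the left-hand bay is the height that is free in the right-hand bay.
- stored3_mid (a point): Centre of the plate of the stored sheet with the blue block (plate 110 x 130 x 4 mm, 23 mm high in all). It always lies on the rails of the top height, in the right-hand or in the left-hand bay. Two of the three are in the right-hand bay; the height of the one in the left-hand bay is the height that is free in the right-hand bay.
- tube_rack: Loose blue tube rack with capped tubes, 60 x 100 mm, 102 mm high; bystander. Origin at the centre of its underside.
- reagent: Loose glass reagent bottle with blue cap, 64 mm wide, 150 mm high; bystander. Origin at the centre of its underside.
- tip_box: Loose red tip box with clear lid, 120 x 85 x 75 mm; bystander. Origin at the centre of its underside.
- tub: Loose yellow tub, 110 mm wide, 80 mm high; bystander. Origin at the centre of its underside.
- spray: Loose green spray bottle, 84 mm wide, 190 mm high; bystander. Origin at the centre of its underside.
There are look-alikes about, which are no part of the job. What is shaped like the part that bears stored1_mid but pink, purple or turquoise is not meant.

How it is judged:
By the outcome, as a careful person would: the job done as asked, in the order asked, and still so for the second after the job is handed in, with the robot touching nothing.
It also fails if it takes over 59 s, if anything falls off the work surface, if the arm or the gripper's body presses on something with over 40 N, if the wrist force passes 120 N, or if a joint passes its speed limit or range.

ROBOT

A 6-joint arm with a two-finger parallel gripper is mounted at the origin on the work surface. World frame = base frame: x ahead of the robot, y to its left, z up, the work surface at z = 0. Lengths are in mm, angles in rad, forces in N, time in s.
With the tool pointing down it reaches from about 350 to 875 mm from the base axis. Payload 4.2 kg.
Tool frame: the origin (TCP) lies midway between the tips of the shut fingers; the grasp point (between the pads) lies 19 mm behind it (arm.grip_point_offset is the distance from the TCP to the grasp point, in mm); z points along the fingers, x is the direction in which the jaws open and shut, and the axes are right-handed (so a half turn about z gives the same grasp; the last joint's range is limited). The gripper opens to 85 mm and grips with 20 to 120 N. Pads are 22 mm wide; open, the fingers measure 114 mm over their backs; the gripper's body (76 mm by 85 mm) begins 54 mm behind the grasp point. The pads swing forward as they close: fully open they stand 13 mm farther back than shut.
Start: joints at [1.577, 0.385, 0.008, 0, -1.194, -0.259], TCP at [156.291, 605.122, 203.712] pointing down, gripper open.
Joint ranges: [-3.14, 3.14], [-1.21, 2.06], [-1.07, 1.41], [-3.16, 2.05], [-2.99, -0.16], [-3.1, 3.1]. Speed limits (rad/s): [2.79, 2.79, 3.14, 3.14, 3.14, 3.14].

INTERFACE

Orientations are given as a unit quaternion [x, y, z, w].
In Python, from bench import arm gives the robot as it stands.
- The arm moves only by the tool move_arm, never from a script. Its argument "targets" is a list of rows, each a list of 7 numbers: the shift along the tool's x, y, z in cm, then the turn, a rotation vector about the tool's x, y, z in degrees, then the closure in counts, from 0 (fully open) to 255 (shut). In form: [[x, y, z, wx, wy, wz, grip], ...]. A call has 1 to 20 rows; each row is the pose to reach, as a shift and turn from the pose commanded when the call began, along the tool's axes at that moment; what a row does not reach only later rows make up. A row lasts 1/8 s, in which the tool goes at most 62.5 mm and 10.7 degrees, less where a joint would pass 70% of its speed; a pose out of reach is approached as far as the arm can. A call with a gripper value outside its range is refused whole. The fingers move at their own pace and stop on an object; the grip force is fixed at half the most. Time passes only in rows, so rows that repeat a pose let the fingers close. It gives the time, the measured TCP pose, the force and the opening at its end, in the units of the state.
- arm.read_state(): the state, without advancing time (a new reading comes with each control period).
- arm.get_image(name): name is "scene" or "top"; returns (picture, depth): 400x640x3 uint8, blue, green, red; 400x640 float32, mm along the optical axis (not along the pixel's ray), 0 where there is no reading.
- arm.camera_params(name): a dict with "mtx" (3x3 intrinsics, pixels), "dist" ([k1, k2, p1, p2, k3] as OpenCV has them; the pictures are not rectified), "world_to_cam" (4x4, takes a point from world to camera coordinates). Camera axes: x right, y down, z forward; pixel columns grow to the right and rows downward; lengths in mm; the calibration is good to about 2 mm. A picture is of the moment at which its call begins. camera_params takes no time and is no camera call.
- arm.job_done(): hands the job in, once; it reports no verdict.
Trained networks look in the newest picture that a camera, given by its name, has taken for a name from the list of things; names that differ only in an ending like _2 or _b are one class to them, and where a whole thing is asked for, a point or a joint stands for the part that bears it (a point fixed in the world has none). Each returns a list of dicts, best first, with "score" (0 to 1); they miss things now and then, are a little off and sometimes report something else, mostly with a low value. They report only what shows in the picture. A call takes as long as a camera call. They do not tell look-alikes from the thing itself.
- arm.search_frame(thing, camera): "bbox" ([left, top, right, bottom] in pixels, round what is visible of it).
- arm.tip_of(thing, camera): "uv" ([column, row] in pixels: a listed point, or the origin of a listed thing).
The state is a dict: "clock": time; "joints": joint angles; "joint_vel": joint speeds; "joint_efforts": joint torques, N m; "position": TCP position; "ee_rot": TCP orientation; "contact_force": force on the tool from outside, world axes, zero at the start; "wrist_torque": the same for the moment, N m; "gripper_width": finger opening in mm.
Only numpy, scipy, OpenCV 4.12 (cv2) and the standard library are available. Lean on these libraries where they do the work, as an engineer would, in place of code of your own. Each camera call takes 0.05 s, during which the arm holds its last target.

## Working session

There is one attempt and no reset: what is moved stays moved. The work goes in short steps, Python scripts to look and compute and a tool call to move; the robot and the scene stay as the last step left them, time stands still between calls to the robot, and variables do not carry over. Pictures are saved under pics/ and viewed, and the job is handed in when it is done.

Besides the shell and the picture viewer there is one more tool, called as a command line: name --pt "numbers of a row" for each row, then --argument value for the rest. move_arm: Moves the arm, as the interface text tells. Its arguments: {"type":"object","properties":{"targets":{"type":"array","items":{"type":"array","items":{"type":"number"}}}},"required":["targets"]}

```bash
ls; mkdir -p pics
cat > h.py <<'E'
import numpy as np, cv2
from bench import arm
def pix2w(cam,uv,depth):
    p=arm.camera_params(cam); K=np.array(p["mtx"]);D=np.array(p["dist"]);T=np.array(p["world_to_cam"])
    n=cv2.undistortPoints(np.array([[uv]],float),K,D)[0,0]
    c=np.array([n[0]*depth,n[1]*depth,depth,1]); return (np.linalg.inv(T)@c)[:3]
def onplane(cam,uv,z):
    p=arm.camera_params(cam); K=np.array(p["mtx"]);D=np.array(p["dist"]);T=np.linalg.inv(np.array(p["world_to_cam"]))
    n=cv2.undistortPoints(np.array([[uv]],float),K,D)[0,0]
    d=T[:3,:3]@np.array([n[0],n[1],1]);o=T[:3,3]; return o+d*(z-o[2])/d[2]
def proj(cam,P):
    p=arm.camera_params(cam); K=np.array(p["mtx"]);D=np.array(p["dist"]);T=np.array(p["world_to_cam"])
    P=np.atleast_2d(np.array(P,float))
    return cv2.projectPoints(P,cv2.Rodrigues(T[:3,:3])[0],T[:3,3],K,D)[0][:,0]
def cloud(cam,depth):
    h,w=depth.shape; p=arm.camera_params(cam); K=np.array(p["mtx"]);D=np.array(p["dist"]);T=np.linalg.inv(np.array(p["world_to_cam"]))
    v,u=np.mgrid[:h,:w]; n=cv2.undistortPoints(np.stack([u,v],-1).reshape(-1,1,2).astype(float),K,D)[:,0]
    d=depth.reshape(-1,1); c=np.hstack([n*d,d]); W=c@T[:3,:3].T+T[:3,3]; W=W.reshape(h,w,3); W[depth<=0]=np.nan; return W
E
python3 - <<'E'
from h import *
for c in ["scene","top"]:
    im,d=arm.get_image(c); cv2.imwrite(f"pics/{c}0.png",im); np.savez(f"{c}0.npz",im=im,d=d)
    T=np.linalg.inv(np.array(arm.camera_params(c)["world_to_cam"])); print(c,T.round(2).tolist())
    for t in ["sheet_grip","sheet_mid","rack","stop","stored1_mid","stored2_mid","stored3_mid","pair1","pair2","pair3"]:
        try: print(t,[(np.round(r["uv"],1).tolist(),round(r["score"],2)) for r in arm.tip_of(t,c)])
        except Exception as e: print(t,e)
s=arm.read_state(); print(s)
E
```

```text
pics
scene [[0.14, 0.85, -0.5, 1414.19], [0.99, -0.12, 0.08, -155.1], [0.0, -0.51, -0.86, 1583.57], [0.0, 0.0, 0.0, 1.0]]
sheet_grip [([265.5, 186.9], 0.58)]
sheet_mid [([253.8, 218.7], 0.89)]
rack [([398.0, 238.5], 0.36)]
stop [([352.4, 258.9], 0.58)]
stored1_mid [([292.9, 267.0], 0.98), ([357.2, 199.0], 0.96), ([306.2, 215.0], 0.78), ([353.2, 247.8], 0.71), ([338.7, 154.8], 0.64)]
stored2_mid [([396.7, 235.5], 0.74)]
stored3_mid []
pair1 []
pair2 []
pair3 []
top [[0.02, -0.99, 0.16, 378.07], [-1.0, -0.02, -0.01, -3.75], [0.01, -0.16, -0.99, 1401.44], [0.0, 0.0, 0.0, 1.0]]
sheet_grip [([371.8, 242.3], 0.75)]
sheet_mid [([387.8, 205.6], 0.84), ([371.9, 243.1], 0.69)]
rack [([289.5, 162.2], 0.93), ([163.1, 203.3], 0.27)]
stop []
stored1_mid [([270.4, 281.0], 0.98), ([263.9, 215.3], 0.96), ([329.8, 197.5], 0.9), ([353.7, 142.2], 0.65), ([287.5, 139.3], 0.64), ([205.2, 236.4], 0.37)]
stored2_mid [([237.2, 138.2], 0.66)]
stored3_mid [([287.3, 134.8], 0.94), ([285.9, 149.2], 0.17)]
pair1 [([291.3, 156.7], 0.9), ([289.6, 155.6], 0.9), ([284.9, 151.4], 0.71)]
pair2 [([291.3, 156.7], 0.9), ([289.6, 155.6], 0.9), ([284.9, 151.4], 0.71)]
pair3 [([291.3, 156.7], 0.9), ([289.6, 155.6], 0.9), ([284.9, 151.4], 0.71)]
{'clock': 1.1, 'joints': array([ 1.57658310e+00,  3.84670002e-01,  7.91831210e-03,  4.46243600e-06,
       -1.19396688e+00, -2.58580957e-01]), 'joint_vel': array([-0.00030859,  0.00045653, -0.00232364, -0.00142483, -0.00112426,
       -0.00091637]), 'joint_efforts': array([ 6.01097436e-04, -3.92098296e+01,  1.88623112e+01,  4.19051528e+00,
       -2.80300528e-04,  6.15447661e-06]), 'position': array([156.30219015, 605.13763261, 203.73804772]), 'ee_rot': array([-6.12328050e-01,  7.90603793e-01,  2.96146188e-05,  2.52762618e-05]), 'contact_force': array([-0.3908109 ,  0.23525044, -0.31807508]), 'wrist_torque': array([0.05005545, 0.02507179, 0.0037399 ]), 'gripper_width': 85.20453600984443}
```

Run:
```python
import cv2
a=cv2.imread('pics/scene0.png');b=cv2.imread('pics/top0.png')
cv2.imwrite('pics/s_crop.png',cv2.resize(a[110:310,200:460],None,fx=3,fy=3,interpolation=2)[:600,:780])
cv2.imwrite('pics/t_crop.png',cv2.resize(b[80:280,180:440],None,fx=3,fy=3,interpolation=2)[:600,:780])
```

```text
(no output)
```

View pics/scene0.png

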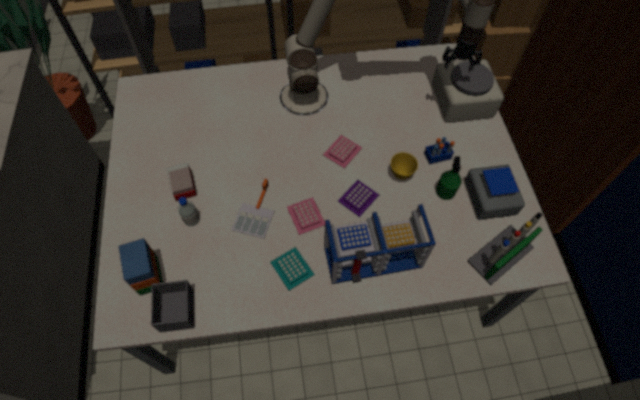

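View pics/top0.png

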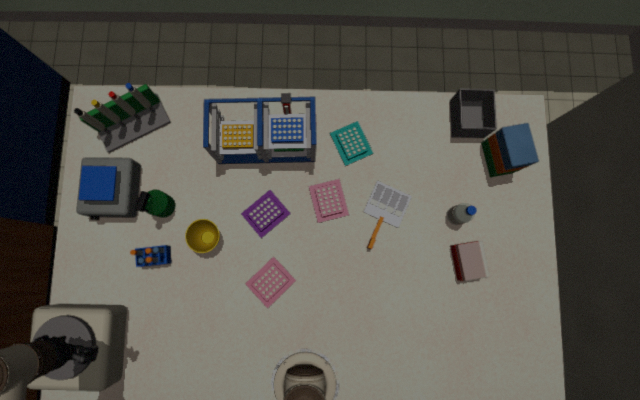

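View pics/s_crop.png

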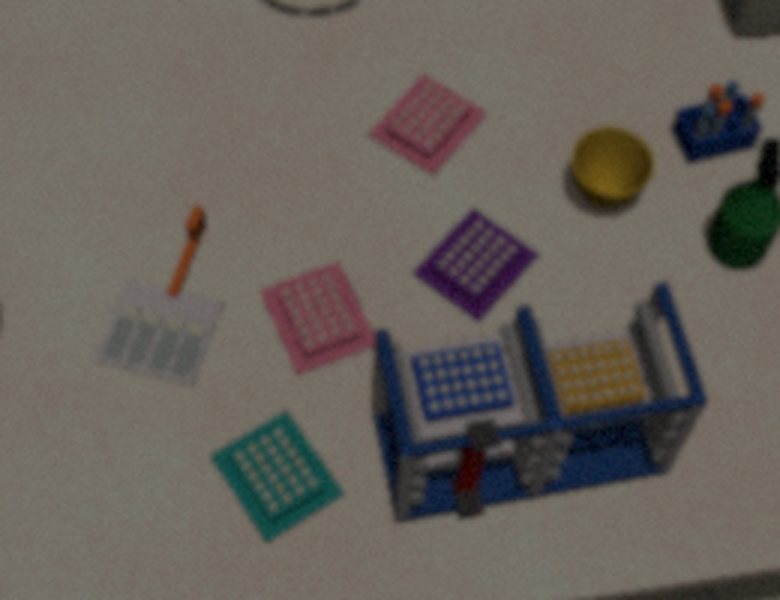

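View pics/t_crop.png

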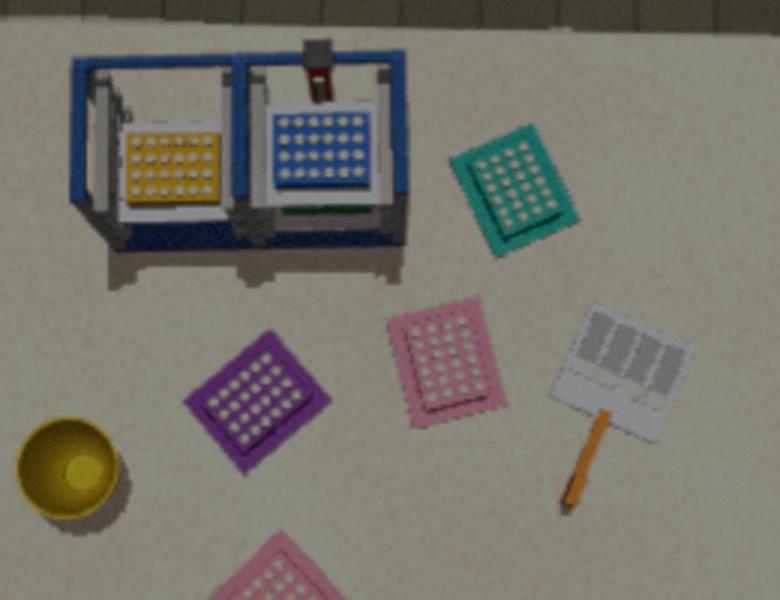

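Top view: the sheet to load is right of the pink look-alike, with plate around (388,205) and grip around (372,243). In the rack, the left bay holds yellow (237,138). The right bay holds blue (287,130) on top, with green showing below it at (288,150), so the middle pair should be free. The pink, purple and turquoise sheets on the bench are look-alikes. The orange tube caps at (150,255) are the only other orange item.

Run:
```python
from h import *
from scipy.optimize import least_squares
for c in ["top","scene"]:
    z=np.load(c+"0.npz"); im,d=z["im"],z["d"]; W=cloud(c,d)
    hsv=cv2.cvtColor(im,cv2.COLOR_BGR2HSV)
    bench=W[330:360,330:420] if c=="top" else W[100:130,180:260]
    print(c,"bench z",np.nanmedian(bench[...,2]), 'std',np.nanstd(bench[...,2]))
    m=(hsv[...,0]>4)&(hsv[...,0]<22)&(hsv[...,1]>130)&(hsv[...,2]>60)
    inbox=(np.abs(W[...,0]-400)<250)&(W[...,1]<-50)&(W[...,1]>-350)&(W[...,2]<80)
    m&=inbox; P=W[m]; print("orange n",len(P))
    q=P[np.argsort(P[:,0])]; print(q[:: max(1,len(q)//25)].round(0).tolist())
    ctr=P[:,:2].mean(0); u,s,vt=np.linalg.svd(P[:,:2]-ctr); print("dir",vt[0],np.degrees(np.arctan2(vt[0][1],vt[0][0])))
    hi=P[P[:,2]>28]; print("grip top pts",len(hi),hi.mean(0) if len(hi) else None, np.percentile(hi,[5,95],axis=0) if len(hi) else None)
    # rack blue
    b=(hsv[...,0]>100)&(hsv[...,0]<130)&(hsv[...,1]>120)&(W[...,0]>450)&(W[...,1]>-150)&(W[...,1]<350)&(W[...,2]>195)&(W[...,2]<235)
    Q=W[b]; print("rack top bars n",len(Q),np.percentile(Q,[1,50,99],axis=0).round(1).tolist())
    np.save(c+"_bars.npy",Q)
    for nme,uvs in [("grip",arm.tip_of("sheet_grip",c)),("mid",arm.tip_of("sheet_mid",c))]:
        for r in uvs[:2]: print(nme,r["score"],onplane(c,r["uv"],22 if nme=="grip" else 2).round(1))
```

```text
top bench z 0.46029919335887826 std 2.904532917283115
orange n 130
[[435.0, -209.0, 45.0], [439.0, -200.0, 40.0], [442.0, -210.0, 39.0], [445.0, -209.0, 43.0], [448.0, -213.0, 44.0], [452.0, -206.0, 25.0], [456.0, -207.0, 19.0], [459.0, -209.0, 28.0], [463.0, -210.0, 19.0], [468.0, -213.0, 45.0], [474.0, -215.0, 8.0], [477.0, -228.0, 12.0], [480.0, -228.0, 9.0], [487.0, -225.0, 10.0], [490.0, -228.0, 12.0], [495.0, -236.0, 2.0], [500.0, -231.0, 12.0], [504.0, -231.0, 14.0], [507.0, -238.0, 12.0], [511.0, -232.0, 6.0], [517.0, -234.0, 14.0], [521.0, -239.0, 7.0], [525.0, -249.0, 9.0], [529.0, -250.0, 2.0], [534.0, -245.0, 13.0], [538.0, -251.0, 14.0]]
dir [-0.90940012  0.41592238] 155.42258352509077
grip top pts 41 [ 451.41058847 -210.16956067   43.53526385] [[ 438.53639163 -218.24833995   37.34705046]
 [ 465.32710919 -202.60456453   47.33045949]]
rack top bars n 848 [[724.7, -18.8, 209.3], [826.1, 147.7, 215.1], [874.4, 313.9, 220.3]]
grip 0.75 [ 455.2 -215.4   22. ]
mid 0.84 [ 582.  -273.9    2. ]
mid 0.69 [ 453.6 -218.8    2. ]
scene bench z 0.0365754817303241 std 4.365467857000826
[... 375 characters left out ...]
5.0], [482.0, -224.0, 7.0], [485.0, -228.0, 6.0], [488.0, -232.0, 11.0], [494.0, -232.0, 14.0], [497.0, -236.0, 11.0], [500.0, -229.0, 8.0], [506.0, -237.0, 12.0], [511.0, -234.0, 12.0], [515.0, -234.0, 11.0], [517.0, -246.0, 11.0], [521.0, -246.0, 9.0], [525.0, -250.0, 9.0], [527.0, -251.0, 6.0], [531.0, -243.0, 12.0], [542.0, -251.0, 17.0]]
dir [ 0.90962956 -0.41542034] -24.545790172123667
grip top pts 29 [ 453.46109036 -211.40096086   41.69360942] [[ 440.7748023  -218.75709797   33.05419554]
 [ 467.21591173 -203.75092079   50.30054287]]
rack top bars n 660 [[733.5, -20.8, 206.5], [845.8, 144.1, 215.0], [878.1, 310.6, 222.0]]
grip 0.58 [ 460.5 -210.8   22. ]
mid 0.89 [ 582.4 -268.1    2. ]
```

The close crop confirms the target: an aluminium plate with four slides and an orange stem and grip. The look-alikes are at top pixels (328,200), (271,282), (266,214) and (351,143); none has a grip. Next I plan the reach.

```bash
cat >> h.py <<'E'
from scipy.spatial.transform import Rotation as R
def Rdown(yaw_sheet):  # tool with x along sheet -y, y along sheet -x, z down
    c,s=np.cos(yaw_sheet),np.sin(yaw_sheet)
    X=np.array([s,-c,0]);Z=np.array([0,0,-1.]);return np.stack([X,np.cross(Z,X),Z],1)
def rel(targets,start=None):
    st=arm.read_state(); p0=np.array(st["position"]);R0=R.from_quat(st["ee_rot"])
    if start is not None: p0,R0=start
    for p,yaw in targets:
        Rt=R.from_matrix(Rdown(np.radians(yaw)))
        print((R0.inv().apply(np.array(p)-p0)/10).round(2).tolist(), np.degrees((R0.inv()*Rt).as_rotvec()).round(2).tolist())
E
python3 - <<'E'
from h import *
print(Rdown(0), R.from_quat(arm.read_state()["ee_rot"]).as_matrix().round(3))
rel([((430,330,290),0),((480,60,290),-10),((450.5,-210.5,150),-24.6),((450.5,-210.5,70),-24.6),((450.5,-210.5,6),-24.6)])
E
```

```text
[[ 0. -1.  0.]
 [-1. -0.  0.]
 [ 0. -0. -1.]] [[-0.25  -0.968  0.   ]
 [-0.968  0.25   0.   ]
 [-0.     0.    -1.   ]]
[19.79, -33.38, -8.63] [0.0, 0.0, -14.48]
[44.68, -44.98, -8.63] [0.0, 0.0, -4.48]
[71.61, -48.89, 5.37] [0.0, 0.0, 10.12]
[71.61, -48.89, 13.37] [0.0, 0.0, 10.12]
[71.61, -48.89, 19.77] [0.0, 0.0, 10.12]
```

move_arm --pt "5 -8 -8.6 0 0 0 0" --pt "10 -16 -8.6 0 0 0 0" --pt "15 -25 -8.6 0 0 0 0" --pt "19.8 -33.4 -8.6 0 0 0 0" --pt "19.8 -33.4 -8.6 0 0 0 0" --pt "19.8 -33.4 -8.6 0 0 0 0" --pt "19.8 -33.4 -8.6 0 0 0 0" --pt "44.7 -45 -8.6 0 0 0 0" --pt "44.7 -45 -8.6 0 0 0 0" --pt "44.7 -45 -8.6 0 0 0 0" --pt "44.7 -45 -8.6 0 0 5 0" --pt "44.7 -45 -8.6 0 0 10.1 0" --pt "71.6 -48.9 5.4 0 0 10.1 0" --pt "71.6 -48.9 5.4 0 0 10.1 0" --pt "71.6 -48.9 5.4 0 0 10.1 0" --pt "71.6 -48.9 5.4 0 0 10.1 0" --pt "71.6 -48.9 5.4 0 0 10.1 0" --pt "71.6 -48.9 5.4 0 0 10.1 0" --pt "71.6 -48.9 13.4 0 0 10.1 0" --pt "71.6 -48.9 13.4 0 0 10.1 0"

```text
clock: 3.8
position: [448.9, -209.5, 67.4]
ee_rot: [-0.54, 0.842, 0.002, -0.002]
contact_force: [0.3, -0.9, 0.8]
gripper_width: 85.5
```

Run:
```python
from h import *
im,d=arm.get_image("scene");cv2.imwrite("pics/s1.png",cv2.resize(im[130:270,200:330],None,fx=4,fy=4,interpolation=2))
print(arm.read_state()["position"])
rel([((450.5,-210.5,6),-24.6)])
```

```text
[ 448.54386978 -209.31564335   66.42776181]
[0.02, -0.26, 6.04] [0.35, -0.07, 0.01]
```

View pics/s1.png

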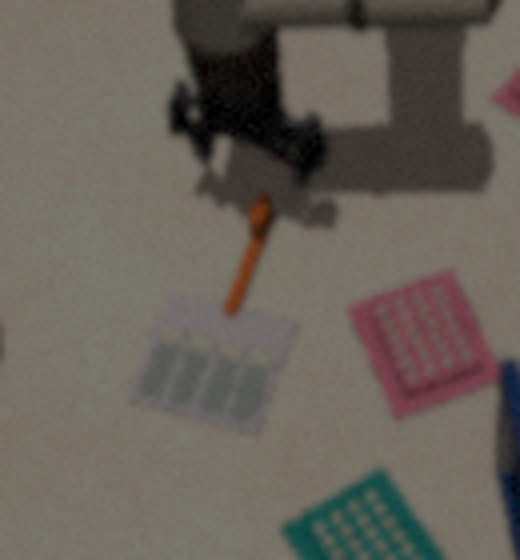

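The open fingers straddle the orange grip at crop (262,212). I go down and close.

move_arm --pt "0 -0.2 3 0 0 0 0" --pt "0 -0.2 5 0 0 0 0" --pt "0 -0.2 6 0 0 0 0" --pt "0 -0.2 6 0 0 0 0" --pt "0 -0.2 6 0 0 0 255" --pt "0 -0.2 6 0 0 0 255" --pt "0 -0.2 6 0 0 0 255" --pt "0 -0.2 6 0 0 0 255" --pt "0 -0.2 6 0 0 0 255" --pt "0 -0.2 6 0 0 0 255" --pt "0 -0.2 6 0 0 0 255" --pt "0 -0.2 6 0 0 0 255"

```text
clock: 5.35
position: [452.6, -211.3, 10.2]
ee_rot: [-0.541, 0.841, -0.0, 0.0]
contact_force: [-0.9, 0.4, 6.3]
gripper_width: 11.5
```

move_arm --pt "0 0 -2 0 0 0 255" --pt "0 0 -5 0 0 0 255" --pt "0 0 -10 0 0 0 255" --pt "0 0 -15 0 0 0 255" --pt "0 0 -15 0 0 0 255" --pt "0 0 -15 0 0 0 255" --pt "0 0 -15 0 0 0 255"

```text
clock: 6.22
position: [450.9, -210.9, 157.6]
ee_rot: [-0.54, 0.842, 0.002, -0.002]
contact_force: [0.4, -0.8, -2.6]
gripper_width: 11.8
```

Run:
```python
from h import *
im,d=arm.get_image("scene");cv2.imwrite("pics/s2.png",cv2.resize(im[130:270,200:330],None,fx=4,fy=4,interpolation=2))
im2,d2=arm.get_image("top");cv2.imwrite("pics/t2.png",cv2.resize(im2[150:290,320:450],None,fx=4,fy=4,interpolation=2))
s=arm.read_state();print({k:np.round(s[k],3) for k in s})
np.savez("s2.npz",im=im,d=d);np.savez("t2.npz",im=im2,d=d2)
for c,dd,i in(("scene",d,im),("top",d2,im2)):
    W=cloud(c,dd); m=(W[...,2]>60)&(W[...,0]>520)&(W[...,0]<660)&(W[...,1]<-180)&(W[...,1]>-370)
    P=W[m]; print(c,len(P),np.percentile(P,[5,50,95],axis=0).round().tolist())
    A=np.c_[P[:,0]-580,P[:,1]+270,np.ones(len(P))]; print(np.linalg.lstsq(A,P[:,2],rcond=None)[0])
```

```text
{'clock': np.float64(6.325), 'joints': array([-0.111,  0.213, -0.362, -0.   , -1.   ,  1.253]), 'joint_vel': array([ 0.002, -0.003,  0.011,  0.003, -0.001,  0.001]), 'joint_efforts': array([-1.0000e-02, -3.0072e+01,  1.8152e+01,  4.1840e+00,  2.7700e-01,
       -1.0000e-03]), 'position': array([ 451.531, -211.089,  158.124]), 'ee_rot': array([-0.54 ,  0.841,  0.001, -0.001]), 'contact_force': array([-1.16 , -0.518, -3.206]), 'wrist_torque': array([0.131, 0.263, 0.037]), 'gripper_width': np.float64(11.45)}
scene 1112 [[531.0, -334.0, 141.0], [587.0, -270.0, 147.0], [642.0, -213.0, 154.0]]
[-3.14544737e-02  2.06981581e-02  1.47441506e+02]
top 1379 [[548.0, -331.0, 142.0], [592.0, -268.0, 146.0], [643.0, -211.0, 151.0]]
[-3.25260078e-02  9.73327212e-03  1.46839687e+02]
```

View pics/s2.png

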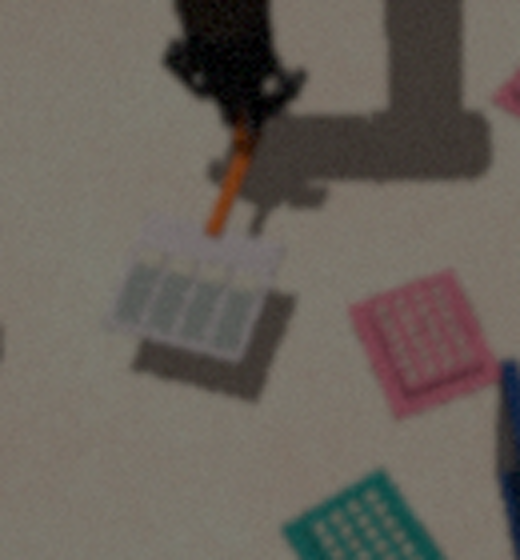

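View pics/t2.png

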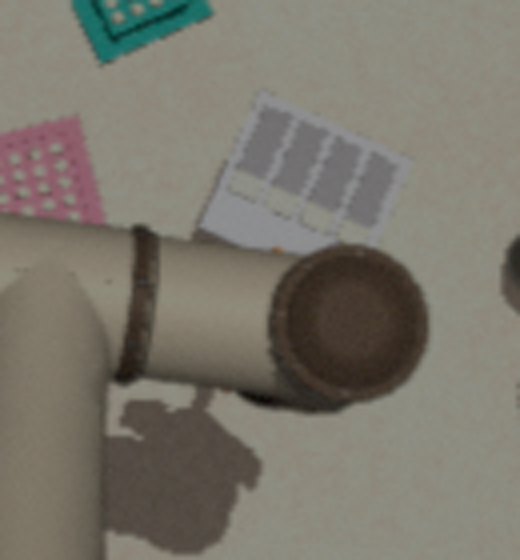

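Run:
```python
from h import *
for c,box in (("top",(80,180,195,325)),("scene",(195,290,315,440))):
    z=np.load(c+"0.npz"); im,d=z["im"],z["d"]
    r0,r1,c0,c1=box
    k=5; cr=cv2.resize(im[r0:r1,c0:c1],None,fx=k,fy=k,interpolation=cv2.INTER_CUBIC)
    cr=cv2.convertScaleAbs(cr,alpha=1.5)
    # overlay guess rack origin (728,67), yaw 0
    o=np.array([728,67,0.]); yaw=0.01
    def tw(P): P=np.array(P,float);cs,sn=np.cos(yaw),np.sin(yaw); return np.c_[o[0]+cs*P[:,0]-sn*P[:,1],o[1]+sn*P[:,0]+cs*P[:,1],P[:,2]]
    for zz in (0,215):
        q=proj(c,tw([(0,-88,zz),(150,-88,zz),(150,248,zz),(0,248,zz)]))
        q=((q-[c0,r0]+0.5)*k).astype(np.int32); cv2.polylines(cr,[q],True,(0,255,255) if zz else (0,255,0),1)
    cv2.imwrite(f"pics/{c}_rk.png",cr); print(cr.shape)
```

```text
(500, 650, 3)
(475, 625, 3)
```

View pics/top_rk.png

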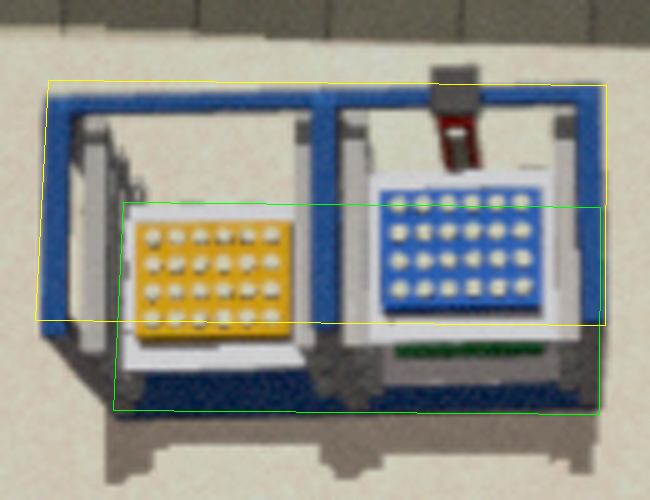

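View pics/scene_rk.png

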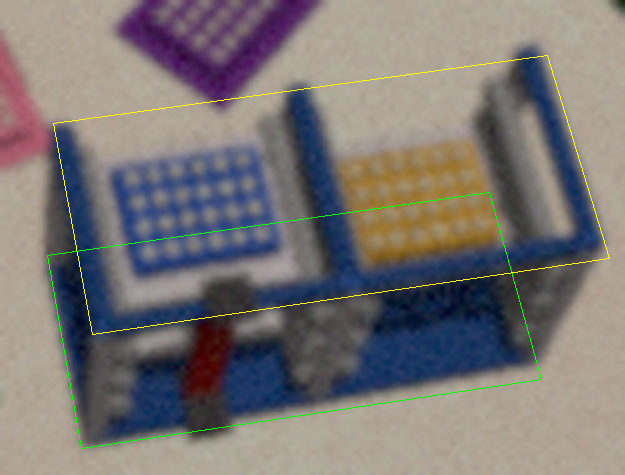

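```bash
cat > fit.py <<'E'
from h import *
from scipy.ndimage import map_coordinates
from scipy.optimize import least_squares
def run(c,zf):
    z=np.load(zf) if isinstance(zf,str) else zf; im=z["im"].astype(float); bl=im[...,0]-im[...,2]
    def tw(P,p):
        P=np.atleast_2d(np.array(P,float));cs,sn=np.cos(p[2]),np.sin(p[2]); return np.c_[p[0]+cs*P[:,0]-sn*P[:,1],p[1]+sn*P[:,0]+cs*P[:,1],P[:,2]]
    p=np.array([726,67,-0.005])
    # sample points on outer edges and outward normals (rack frame), z 215
    S=[];N=[];G=[]
    for y in list(np.arange(-70,-20,6))+list(np.arange(25,240,6)): S.append((150,y,215));N.append((1,0,0));G.append("back")
    for x in np.arange(25,140,5): S.append((x,-88,215));N.append((0,-1,0));G.append("right")
    for x in np.arange(25,140,5): S.append((x,248,215));N.append((0,1,0));G.append("left")
    if c=="top":
        pass
    S=np.array(S,float);N=np.array(N,float);G=np.array(G)
    t=np.arange(-14,14.1,0.5)
    for it in range(6):
        off=[]
        for s,n in zip(S,N):
            q=proj(c,tw(s+np.outer(t,n),p)); v=map_coordinates(bl,[q[:,1],q[:,0]],order=1)
            v=np.convolve(v,np.ones(3)/3,'same'); v[0]=v[1];v[-1]=v[-2]
            hi=v[:].max(); k=np.argmax(v); lo=v[k:].min()
            if hi-lo<15: off.append(np.nan);continue
            h=(hi+lo)/2; j=k+np.argmax(v[k:]<h); off.append(t[j-1]+(v[j-1]-h)/(v[j-1]-v[j]+1e-9)*0.5)
        off=np.array(off); ok=np.isfinite(off)
        # offset in rack frame: n.(dx,dy)+ yaw*(n x s)
        A=np.c_[N[:,0],N[:,1],N[:,1]*S[:,0]-N[:,0]*S[:,1]]
        r=least_squares(lambda x:(A[ok]@x-off[ok]),[0,0,0],loss='soft_l1',f_scale=1.5)
        cs,sn=np.cos(p[2]),np.sin(p[2]); dx=r.x
        p=p+np.array([cs*dx[0]-sn*dx[1],sn*dx[0]+cs*dx[1],dx[2]])
    res=off-A@np.zeros(3)
    print(c,p.round(4),{g:(np.nanmedian(off[G==g]).round(2),np.nanstd(off[G==g]).round(2)) for g in ("back","right","left")})
    return p
if __name__=="__main__":
    run("top","top0.npz"); run("scene","scene0.npz")
E
python3 fit.py
```

```text
top [7.255535e+02 6.502530e+01 4.260000e-02] {'back': (np.float64(0.04), np.float64(0.24)), 'right': (np.float64(-1.36), np.float64(0.16)), 'left': (np.float64(-1.5), np.float64(0.34))}
scene [7.277512e+02 6.212480e+01 4.210000e-02] {'back': (np.float64(0.03), np.float64(0.71)), 'right': (np.float64(-0.93), np.float64(0.94)), 'left': (np.float64(-0.95), np.float64(0.31))}
```

```bash
cat >> h.py <<'E'
def plate(c,im,d,zlo,zhi,xr,yr):
    W=cloud(c,d); m=(W[...,2]>zlo)&(W[...,2]<zhi)&(W[...,0]>xr[0])&(W[...,0]<xr[1])&(W[...,1]>yr[0])&(W[...,1]<yr[1])
    m=cv2.morphologyEx(m.astype(np.uint8),cv2.MORPH_OPEN,np.ones((3,3)))
    n,l,s,_=cv2.connectedComponentsWithStats(m); k=1+np.argmax(s[1:,4]); m=l==k
    P=W[m]; A=np.c_[P[:,0]-P[:,0].mean(),P[:,1]-P[:,1].mean(),np.ones(len(P))]
    co=np.linalg.lstsq(A,P[:,2],rcond=None)[0]; res=P[:,2]-A@co
    g=np.abs(res)<6; co=np.linalg.lstsq(A[g],P[g,2],rcond=None)[0]
    return m,P,co
E
python3 - <<'E'
from h import *
for c,f in (("scene","s2.npz"),("top","t2.npz")):
    z=np.load(f); m,P,co=plate(c,z["im"],z["d"],120,175,(515,680),(-370,-170))
    # intersect outline pixels with plane z
    cnt=max(cv2.findContours(m.astype(np.uint8),0,1)[0],key=cv2.contourArea)[:,0].astype(float)
    Q=np.array([onplane(c,q,147)[:2] for q in cnt])
    r=cv2.minAreaRect(Q.astype(np.float32)); print(c,r,co,len(P))
    b=cv2.boxPoints(r); print(b.round(1).tolist())
E
```

```text
scene ((575.588134765625, -269.2637023925781), (131.2158203125, 142.21900939941406), 65.96458435058594) [-3.29401672e-02  2.12664726e-02  1.47099114e+02] 1132
[[483.8999938964844, -300.20001220703125], [613.7999877929688, -358.1000061035156], [667.2999877929688, -238.3000030517578], [537.4000244140625, -180.39999389648438]]
top ((585.0704345703125, -272.97210693359375), (130.24205017089844, 119.41392517089844), 65.84147644042969) [-3.21550833e-02  9.01332275e-03  1.46410513e+02] 1379
[[503.8999938964844, -308.0], [612.9000244140625, -356.79998779296875], [666.2000122070312, -238.0], [557.2000122070312, -189.10000610351562]]
```

```bash
cat >> h.py <<'E'
def rel2(targets):
    st=arm.read_state(); p0=np.array(st["position"]);R0=R.from_quat(st["ee_rot"])
    for p,yaw,pitch,roll in targets:
        Rt=R.from_matrix(Rdown(np.radians(yaw)))*R.from_rotvec(np.radians([pitch,roll,0]))
        print((R0.inv().apply(np.array(p)-p0)/10).round(2).tolist(), np.degrees((R0.inv()*Rt).as_rotvec()).round(2).tolist())
E
python3 - <<'E'
from h import *
rel2([((460,-80,150),-10,2,0),((477,53,126),1.9,2,0)])
E
```

```text
[-12.27, 4.68, 0.82] [2.19, -0.28, -14.59]
[-25.08, 8.67, 3.22] [2.17, -0.47, -26.49]
```

move_arm --pt "-1 0.4 0 0 0 -1 255" --pt "-3 1 0 0.5 0 -3 255" --pt "-6 2 0 1 0 -6 255" --pt "-9 3.2 0 1.5 0 -9 255" --pt "-12 4.2 0.5 2 -0.3 -13 255" --pt "-15 5.2 1 2.2 -0.3 -16 255" --pt "-18 6.2 1.5 2.2 -0.4 -19 255" --pt "-21 7.2 2 2.2 -0.5 -22 255" --pt "-23.5 8.2 2.6 2.2 -0.5 -24.5 255" --pt "-25 8.7 3.2 2.2 -0.5 -26.5 255" --pt "-25 8.7 3.2 2.2 -0.5 -26.5 255" --pt "-25 8.7 3.2 2.2 -0.5 -26.5 255" --pt "-25 8.7 3.2 2.2 -0.5 -26.5 255"

```text
clock: 7.95
position: [477.4, 51.7, 127.9]
ee_rot: [0.718, -0.695, 0.014, -0.014]
contact_force: [0.9, 0.1, -2.7]
gripper_width: 11.6
```

```bash
cat > look.py <<'E'
import sys
from h import *
tag=sys.argv[1]
s=arm.read_state()
ims={c:arm.get_image(c) for c in ("scene","top")}
s=arm.read_state();print(round(s["clock"],2),s["position"].round(1),s["contact_force"].round(1),s["wrist_torque"].round(2),round(s["gripper_width"],1))
M=R.from_quat(s["ee_rot"]).as_matrix(); print("tool yaw",np.degrees(np.arctan2(M[0,0],-M[1,0])).round(2),"z axis",M[:,2].round(4))
for c,(im,d) in ims.items(): np.savez(f"{c}_{tag}.npz",im=im,d=d)
r={"scene":(190,290,270,450),"top":(80,260,190,340)}
for c,(im,d) in ims.items():
    a,b,e,f=r[c]; k=4 if c=="top" else 4
    cv2.imwrite(f"pics/{c}_{tag}.png",cv2.convertScaleAbs(cv2.resize(im[a:b,e:f],None,fx=k if c=="scene" else 3.3,fy=k if c=="scene" else 3.3,interpolation=2),alpha=1.5))
E
sed -i 's/"scene":(190,290,270,450)/"scene":(150,290,270,450)/' look.py
python3 look.py a
```

```text
8.05 [477.4  51.7 127.9] [-0.1 -0.8 -2.8] [-0.04  0.42 -0.01] 11.9
tool yaw 1.85 z axis [ 0.0393  0.0011 -0.9992]
```

View pics/scene_a.png

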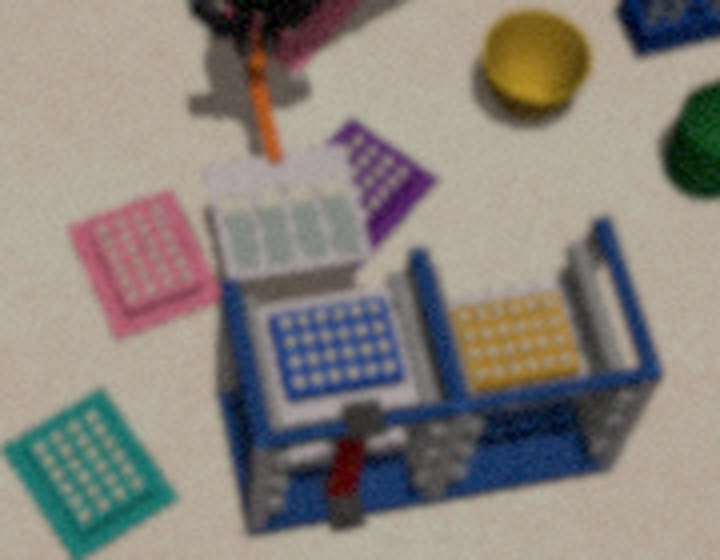

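View pics/top_a.png

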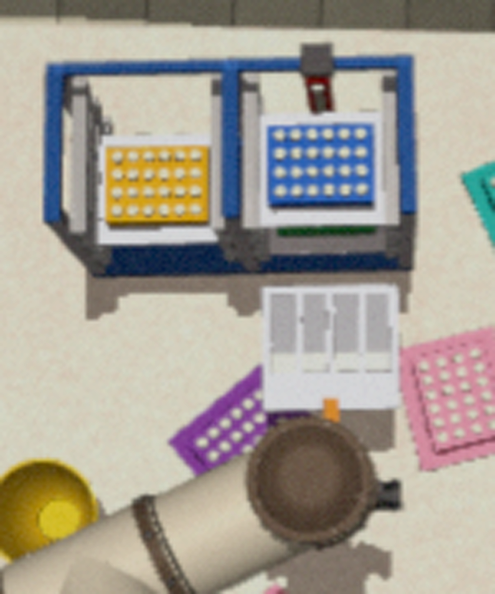

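```bash
cat > meas.py <<'E'
import sys
from h import *
from fit import run
tag=sys.argv[1]
for c in ("top","scene"):
    z=np.load(f"{c}_{tag}.npz"); p=run(c,z)
    m,P,co=plate(c,z["im"],z["d"],90,150,(540,705),(-25,145))
    cx,cy=np.cos(p[2]),np.sin(p[2])
    print("  slope x",np.degrees(co[0]*cx+co[1]*cy).round(2),"slope y",np.degrees(-co[0]*cy+co[1]*cx).round(2),"z",co[2].round(1),"at",P[:,0].mean().round(),P[:,1].mean().round(),len(P))
    # side edges: by per-edge line fits on blurred brightness mask contour
    cnt=max(cv2.findContours(m.astype(np.uint8),0,1)[0],key=cv2.contourArea)[:,0].astype(float)
    Q=np.array([onplane(c,q,co[2])[:2] for q in cnt]); Q=(Q-p[:2])@np.array([[cx,-cy],[cy,cx]])
    r=cv2.minAreaRect(Q.astype(np.float32)); print("  rack-frame rect",np.round(r[0],1),np.round(r[1],1),r[2]); print(cv2.boxPoints(r).round(1).tolist())
E
python3 meas.py a
```

```text
top [7.255374e+02 6.500730e+01 4.270000e-02] {'back': (np.float64(0.02), np.float64(0.24)), 'right': (np.float64(-1.41), np.float64(0.17)), 'left': (np.float64(-1.51), np.float64(0.31))}
  slope x 0.26 slope y -0.02 z 123.0 at 624.0 55.0 1562
  rack-frame rect [-104.7   -6.2] [127.6 127.3] 89.41879272460938
[[-169.0, -69.4000015258789], [-41.70000076293945, -70.69999694824219], [-40.400001525878906, 56.900001525878906], [-167.6999969482422, 58.20000076293945]]
scene [7.277984e+02 6.215950e+01 4.270000e-02] {'back': (np.float64(0.04), np.float64(0.77)), 'right': (np.float64(-0.89), np.float64(0.81)), 'left': (np.float64(-0.91), np.float64(0.22))}
  slope x 0.25 slope y 0.08 z 123.8 at 624.0 56.0 1091
  rack-frame rect [-114.6   -1.6] [130.2 142.5] 89.70442199707031
[[-186.10000610351562, -66.30000305175781], [-43.599998474121094, -67.0999984741211], [-43.0, 63.099998474121094], [-185.5, 63.900001525878906]]
```

Run:
```python
from h import *
for c,box,p,pl in (("top",(80,215,195,325),(725.5,65.0,.0427),(-104.7,-6.2)),("scene",(180,290,315,440),(727.8,62.2,.0427),None)):
    im=np.load(f"{c}_a.npz")["im"]
    r0,r1,c0,c1=box;k=5
    cr=cv2.convertScaleAbs(cv2.resize(im[r0:r1,c0:c1],None,fx=k,fy=k,interpolation=cv2.INTER_CUBIC),alpha=1.5)
    def tw(P): P=np.array(P,float);cs,sn=np.cos(p[2]),np.sin(p[2]); return np.c_[p[0]+cs*P[:,0]-sn*P[:,1],p[1]+sn*P[:,0]+cs*P[:,1],P[:,2]]
    def dr(P,col):
        q=((proj(c,tw(P))-[c0,r0]+0.5)*k).astype(np.int32); cv2.polylines(cr,[q],True,col,1)
    for zz,col in ((0,(0,255,0)),(215,(0,255,255))): dr([(0,-88,zz),(150,-88,zz),(150,248,zz),(0,248,zz)],col)
    dr([(0,-57,160),(150,-57,160),(150,57,160),(0,57,160)],(255,0,255))
    dr([(0,-68,172),(150,-68,172),(150,68,172),(0,68,172)],(0,0,255))
    cv2.imwrite(f"pics/{c}_ov.png",cr)
```

```text
(no output)
```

View pics/top_ov.png

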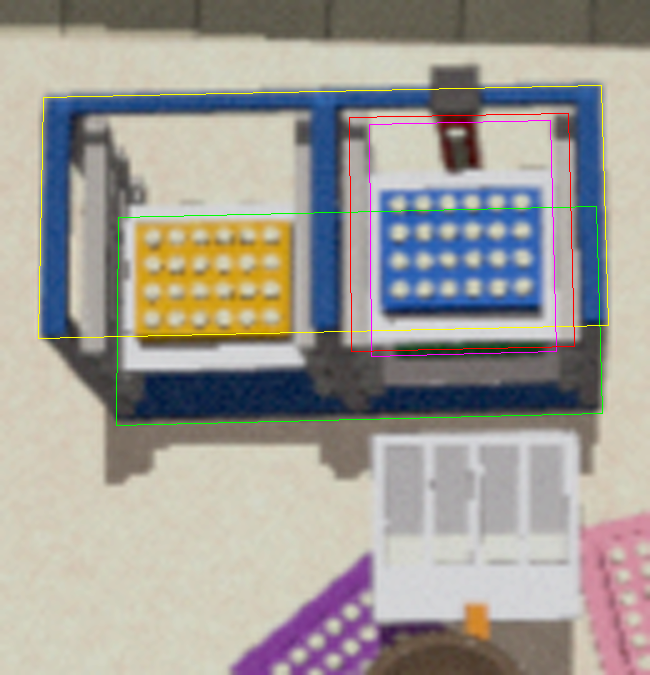

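View pics/scene_ov.png

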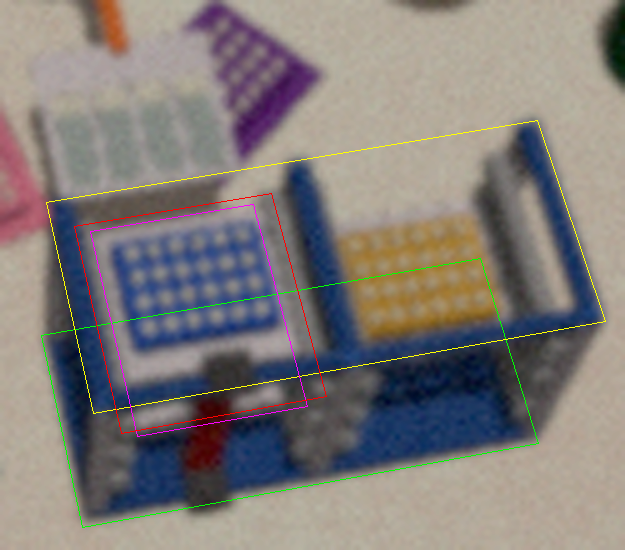

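Run:
```python
from h import *
rel2([((507.4,57.0,122.4),2.3,2.25,0)])
```

```text
[-0.43, -2.99, 0.67] [-0.01, -0.03, -0.44]
```

move_arm --pt "-0.2 -1 0.3 0 0 -0.2 255" --pt "-0.4 -2 0.7 0 0 -0.4 255" --pt "-0.4 -3 0.7 0 0 -0.4 255" --pt "-0.4 -3 0.7 0 0 -0.4 255" --pt "-0.4 -3 0.7 0 0 -0.4 255" --pt "-0.4 -3 0.7 0 0 -0.4 255"

```text
clock: 8.8
position: [507.2, 57.2, 121.9]
ee_rot: [0.721, -0.693, 0.014, -0.014]
contact_force: [-0.2, -0.4, -2.0]
gripper_width: 11.2
```

```bash
python3 look.py b; sed -i 's/(540,705)/(560,735)/' meas.py; python3 meas.py b
```

```text
8.9 [507.3  57.3 122. ] [ 0.3 -0.  -2.1] [-0.02  0.42 -0.01] 11.6
tool yaw 2.33 z axis [ 0.0391  0.0011 -0.9992]
top [7.255496e+02 6.499120e+01 4.260000e-02] {'back': (np.float64(-0.01), np.float64(0.25)), 'right': (np.float64(-1.35), np.float64(0.19)), 'left': (np.float64(-1.48), np.float64(0.33))}
  slope x 0.45 slope y -0.09 z 117.2 at 655.0 62.0 1513
  rack-frame rect [-71.1   0.2] [120.1 129.3] 0.1831781417131424
[[-131.3000030517578, 64.5999984741211], [-130.89999389648438, -64.5999984741211], [-10.800000190734863, -64.30000305175781], [-11.300000190734863, 65.0]]
scene [7.277003e+02 6.224780e+01 4.190000e-02] {'back': (np.float64(0.09), np.float64(0.72)), 'right': (np.float64(-0.83), np.float64(0.82)), 'left': (np.float64(-0.89), np.float64(0.18))}
  slope x 0.09 slope y -0.04 z 118.0 at 648.0 63.0 1048
  rack-frame rect [-94.9   3.4] [150.9 130.1] 0.18249765038490295
[[-170.60000610351562, 68.30000305175781], [-170.1999969482422, -61.79999923706055], [-19.299999237060547, -61.400001525878906], [-19.700000762939453, 68.69999694824219]]
```

View pics/top_b.png

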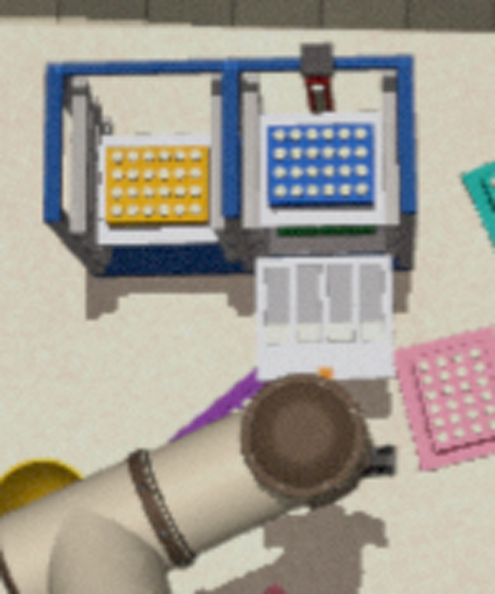

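View pics/scene_b.png

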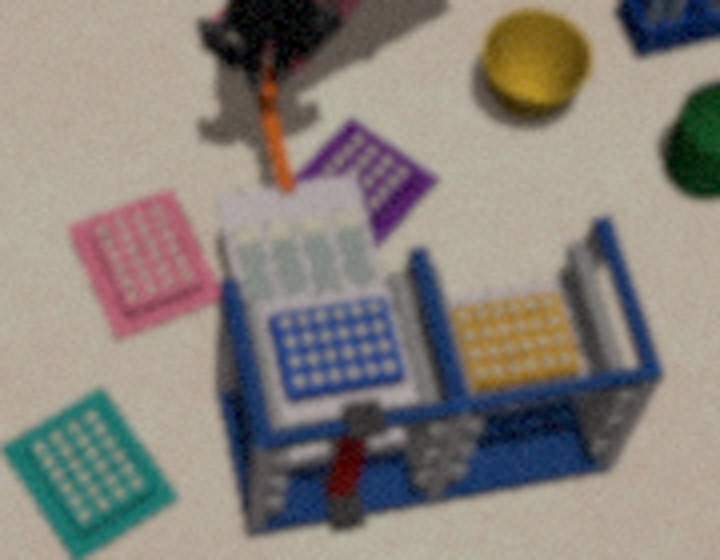

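Top view: plate centred on the bay (y≈0, yaw ≈0.2°), front edge about 11 mm before the mouth, plate at about 115 mm height, level with the empty middle pair. The plate sits under the blue sheet's edge at (320,255). I start inserting, in small steps.

move_arm --pt "0.05 -0.4 0.02 0 0 0 255" --pt "0.05 -0.8 0.03 0 0 0 255" --pt "0.05 -1.2 0.05 0 0 0 255" --pt "0.05 -1.6 0.06 0 0 0 255" --pt "0.05 -2 0.08 0 0 0 255" --pt "0.05 -2 0.08 0 0 0 255"

```text
clock: 9.65
position: [527.8, 57.6, 121.8]
ee_rot: [0.721, -0.693, 0.014, -0.014]
contact_force: [0.5, 0.2, -2.1]
gripper_width: 11.7
```

move_arm --pt "0 -0.4 0.02 0 0 0 255" --pt "0 -0.8 0.03 0 0 0 255" --pt "0 -1.2 0.05 0 0 0 255" --pt "0 -1.6 0.06 0 0 0 255" --pt "0 -2 0.08 0 0 0 255" --pt "0 -2.4 0.09 0 0 0 255" --pt "0 -2.4 0.09 0 0 0 255"

```text
clock: 10.52
position: [551.8, 58.6, 121.8]
ee_rot: [0.721, -0.693, 0.014, -0.014]
contact_force: [-0.5, -0.8, -2.9]
gripper_width: 12.0
```

```bash
python3 look.py c;  python3 meas.py c
```

```text
10.62 [551.4  58.5 121.8] [-0.6 -0.5 -1.5] [-0.01  0.43  0.02] 11.7
tool yaw 2.31 z axis [ 3.870e-02  9.000e-04 -9.993e-01]
top [7.255216e+02 6.500420e+01 4.260000e-02] {'back': (np.float64(0.07), np.float64(0.23)), 'right': (np.float64(-1.34), np.float64(0.18)), 'left': (np.float64(-1.52), np.float64(0.32))}
  slope x 0.89 slope y -0.02 z 116.8 at 694.0 60.0 1087
  rack-frame rect [-37.4  -2.5] [165.6  94.3] 88.67764282226562
[[-86.5, -84.19999694824219], [7.800000190734863, -86.30000305175781], [11.600000381469727, 79.19999694824219], [-82.69999694824219, 81.4000015258789]]
scene [7.276758e+02 6.217090e+01 4.160000e-02] {'back': (np.float64(-0.05), np.float64(0.82)), 'right': (np.float64(-0.9), np.float64(0.82)), 'left': (np.float64(-0.82), np.float64(0.31))}
  slope x -1.91 slope y -0.13 z 118.1 at 663.0 64.0 716
  rack-frame rect [-99.5   3.1] [130.3 159.7] 89.91519165039062
[[-179.39999389648438, -62.0], [-19.700000762939453, -62.20000076293945], [-19.5, 68.0999984741211], [-179.1999969482422, 68.30000305175781]]
```

View pics/top_c.png

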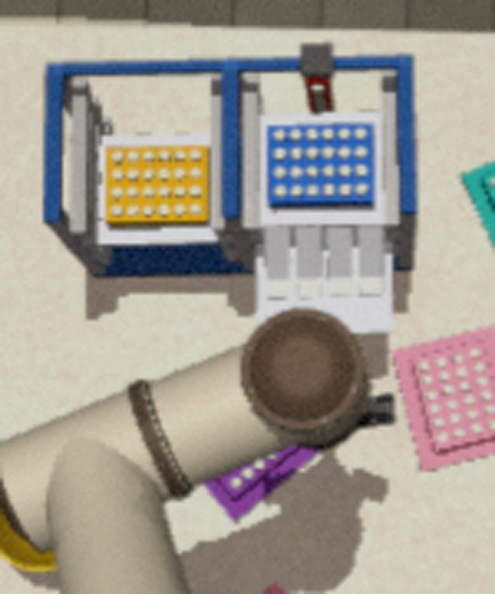

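move_arm --pt "0 -0.4 0.02 0 0 0 255" --pt "0 -0.8 0.03 0 0 0 255" --pt "0 -1.2 0.05 0 0 0 255" --pt "0 -1.6 0.06 0 0 0 255" --pt "0 -2 0.08 0 0 0 255" --pt "0 -2.4 0.09 0 0 0 255" --pt "0 -2.8 0.11 0 0 0 255" --pt "0 -3.2 0.12 0 0 0 255" --pt "0 -3.2 0.12 0 0 0 255"

```text
clock: 11.75
position: [583.8, 59.9, 121.9]
ee_rot: [0.721, -0.693, 0.014, -0.014]
contact_force: [-0.0, 0.1, -2.8]
gripper_width: 11.8
```

move_arm --pt "0 -0.4 0.02 0 0 0 255" --pt "0 -0.8 0.03 0 0 0 255" --pt "0 -1.2 0.05 0 0 0 255" --pt "0 -1.6 0.06 0 0 0 255" --pt "0 -2 0.08 0 0 0 255" --pt "0 -2.4 0.09 0 0 0 255" --pt "0 -2.8 0.11 0 0 0 255" --pt "0 -3.2 0.12 0 0 0 255" --pt "0 -3.2 0.12 0 0 0 255"

```text
clock: 12.88
position: [615.8, 61.2, 121.9]
ee_rot: [0.721, -0.693, 0.014, -0.014]
contact_force: [-0.3, 0.4, -1.8]
gripper_width: 11.4
```

move_arm --pt "0 0 0.1 0 0 0 255" --pt "0 0 0.2 0 0 0 255" --pt "0 0 0.2 0 0 0 255"

```text
clock: 13.25
position: [615.4, 61.1, 119.9]
ee_rot: [0.721, -0.693, 0.014, -0.014]
contact_force: [0.1, -0.3, -2.2]
gripper_width: 11.7
```

move_arm --pt "0 0 0.05 0 0 0 255" --pt "0 0 0.1 0 0 0 255" --pt "0 0 0.1 0 0 0 255"

```text
clock: 13.62
position: [615.6, 61.2, 119.1]
ee_rot: [0.721, -0.692, 0.014, -0.014]
contact_force: [-0.4, 0.4, -1.5]
gripper_width: 11.9
```

move_arm --pt "0 0 0.05 0 0 0 255" --pt "0 0 0.05 0 0 0 255" --pt "0 0 0.05 0 0 0 255"

```text
clock: 14.0
position: [615.6, 61.1, 118.6]
ee_rot: [0.721, -0.693, 0.014, -0.014]
contact_force: [-0.8, -0.4, -1.7]
gripper_width: 11.8
```

```bash
python3 look.py d
```

```text
14.1 [615.6  61.2 118.6] [-0.8 -0.2 -1.9] [-0.05  0.48  0.02] 11.8
tool yaw 2.32 z axis [ 0.0391  0.001  -0.9992]
```

move_arm --pt "0 0 0.05 0 0 0 255" --pt "0 0 0.1 0 0 0 255" --pt "0 0 0.1 0 0 0 255"

```text
clock: 14.48
position: [615.6, 61.1, 117.6]
ee_rot: [0.721, -0.692, 0.014, -0.014]
contact_force: [-0.2, -0.5, -1.6]
gripper_width: 11.8
```

```bash
python3 look.py e
```

```text
14.57 [615.7  61.2 117.6] [-0.8  0.4 -0.5] [0.01 0.62 0.  ] 11.5
tool yaw 2.32 z axis [ 0.0391  0.001  -0.9992]
```

View pics/scene_e.png

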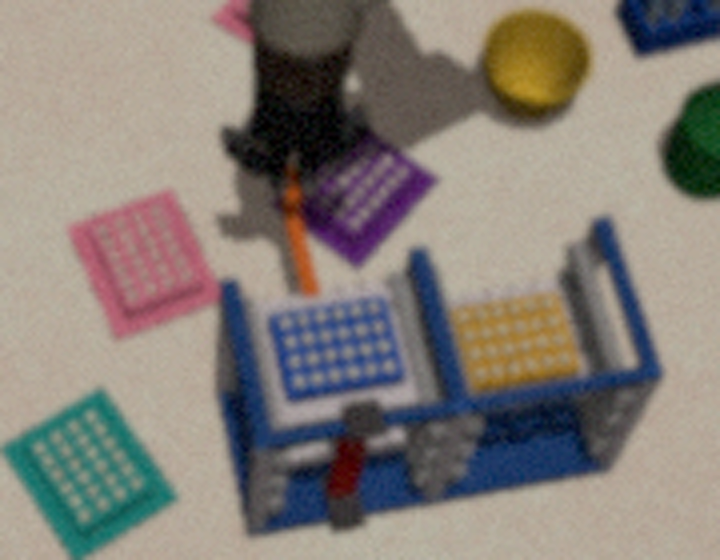

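View pics/top_e.png

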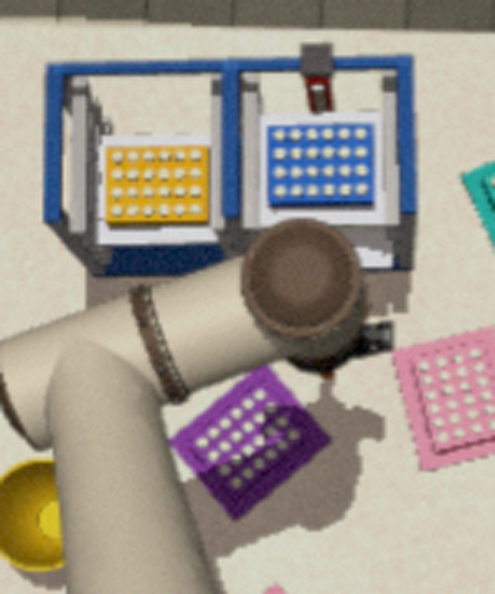

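move_arm --pt "0 -0.3 0.01 0 0 0 255" --pt "0 -0.6 0.02 0 0 0 255" --pt "0 -0.9 0.035 0 0 0 255" --pt "0 -1.2 0.045 0 0 0 255" --pt "0 -1.2 0.045 0 0 0 255"

```text
clock: 15.2
position: [628.3, 61.7, 117.6]
ee_rot: [0.721, -0.692, 0.014, -0.014]
contact_force: [0.4, 0.5, -1.4]
gripper_width: 11.7
```

move_arm --pt "0 -0.2 0.01 0 0 0 255" --pt "0 -0.4 0.015 0 0 0 255" --pt "0 -0.6 0.025 0 0 0 255" --pt "0 -0.6 0.025 0 0 0 255"

```text
clock: 15.7
position: [634.0, 61.9, 117.6]
ee_rot: [0.721, -0.693, 0.014, -0.014]
contact_force: [-0.6, -0.7, 0.2]
gripper_width: 11.7
```

Run:
```python
from h import *
s=arm.read_state();print(s["contact_force"],s["wrist_torque"],s["position"])
```

```text
[-0.55074769 -0.66261513  0.16477   ] [-0.06020658  0.44341762  0.02026741] [634.01131846  61.90540202 117.5839194 ]
```

move_arm --pt "0 -0.1 0 0 0 0 255" --pt "0 -0.2 0.01 0 0 0 255" --pt "0 -0.3 0.01 0 0 0 255" --pt "0 -0.4 0.015 0 0 0 255"

```text
clock: 16.2
position: [637.7, 62.1, 117.6]
ee_rot: [0.721, -0.693, 0.014, -0.014]
contact_force: [-1.0, 0.9, 1.3]
gripper_width: 11.2
```

move_arm --pt "0 -0.1 0 0 0 0 255" --pt "0 -0.2 0.01 0 0 0 255" --pt "0 -0.3 0.01 0 0 0 255"

```text
clock: 16.58
position: [640.6, 62.2, 117.5]
ee_rot: [0.721, -0.693, 0.014, -0.014]
contact_force: [-2.6, -0.3, 1.3]
gripper_width: 12.3
```

move_arm --pt "0 -0.05 0 0 0 0 255" --pt "0 -0.05 0 0 0 0 255"

```text
clock: 16.82
position: [641.2, 62.2, 117.5]
ee_rot: [0.721, -0.693, 0.014, -0.014]
contact_force: [-2.0, -0.2, 2.0]
gripper_width: 11.8
```

move_arm --pt "0 -0.05 0 0 0 0 255" --pt "0 -0.05 0 0 0 0 255"

```text
clock: 17.08
position: [641.7, 62.2, 117.5]
ee_rot: [0.721, -0.693, 0.014, -0.014]
contact_force: [-1.6, -1.5, 0.9]
gripper_width: 11.7
```

move_arm --pt "0 -0.05 0 0 0 0 255" --pt "0 -0.1 0 0 0 0 255" --pt "0 -0.1 0 0 0 0 255"

```text
clock: 17.45
position: [642.7, 62.2, 117.6]
ee_rot: [0.721, -0.693, 0.014, -0.014]
contact_force: [-1.5, -0.0, 0.2]
gripper_width: 11.7
```

move_arm --pt "0 -0.05 0 0 0 0 255" --pt "0 -0.1 0 0 0 0 255" --pt "0 -0.1 0 0 0 0 255"

```text
clock: 17.82
position: [643.6, 62.3, 117.6]
ee_rot: [0.721, -0.693, 0.014, -0.014]
contact_force: [-2.2, -0.7, 0.6]
gripper_width: 11.9
```

move_arm --pt "0 -0.05 0 0 0 0 255" --pt "0 -0.1 0 0 0 0 255" --pt "0 -0.1 0 0 0 0 255"

```text
clock: 18.2
position: [643.5, 62.2, 117.6]
ee_rot: [0.721, -0.693, 0.013, -0.013]
contact_force: [-6.1, -0.0, 2.7]
gripper_width: 11.6
```

move_arm --pt "0 -0.05 0 0 0 0 255" --pt "0 -0.05 0 0 0 0 255"

```text
clock: 18.45
position: [643.5, 62.2, 117.5]
ee_rot: [0.721, -0.693, 0.013, -0.012]
contact_force: [-6.5, 0.3, 2.9]
gripper_width: 11.2
```

Run:
```python
from h import *
s=arm.read_state();print(s["contact_force"],s["wrist_torque"],s["position"])
```

```text
[-6.5497851   0.29296484  2.88513804] [0.19433489 2.0828543  0.03267081] [643.52943835  62.215752   117.53437689]
```

move_arm --pt "0 -0.05 0 0 0 0 255" --pt "0 -0.05 0 0 0 0 255"

```text
clock: 18.7
position: [643.5, 62.2, 117.5]
ee_rot: [0.721, -0.693, 0.012, -0.012]
contact_force: [-7.8, 0.8, 3.7]
gripper_width: 11.4
```

move_arm --pt "0 -0.04 0 0 0 0 255" --pt "0 -0.04 0 0 0 0 255"

```text
clock: 18.95
position: [643.5, 62.2, 117.5]
ee_rot: [0.721, -0.693, 0.012, -0.012]
contact_force: [-9.2, 1.7, 4.9]
gripper_width: 11.6
```

move_arm --pt "0 -0.05 -0.02 0 0 0 255" --pt "0 -0.08 -0.02 0 0 0 255"

```text
clock: 19.2
position: [643.5, 62.2, 117.5]
ee_rot: [0.721, -0.693, 0.011, -0.011]
contact_force: [-10.6, 0.5, 4.8]
gripper_width: 11.9
```

Contact is firm: x holds at 643.5 while the force builds to about 10.6 N. I hold here for just over half a second.

move_arm --pt "0 -0.02 0 0 0 0 255" --pt "0 -0.02 0 0 0 0 255" --pt "0 -0.02 0 0 0 0 255" --pt "0 -0.02 0 0 0 0 255" --pt "0 -0.02 0 0 0 0 255" --pt "0 -0.02 0 0 0 0 255"

```text
clock: 19.95
position: [643.5, 62.2, 117.5]
ee_rot: [0.721, -0.693, 0.011, -0.011]
contact_force: [-10.0, 1.4, 5.0]
gripper_width: 11.6
```

move_arm --pt "0 0 0 0 0 0 255" --pt "0 0 0 0 0 0 255" --pt "0 0 0 0 0 0 255"

```text
clock: 20.32
position: [643.5, 62.1, 117.5]
ee_rot: [0.721, -0.693, 0.011, -0.011]
contact_force: [-10.4, 1.0, 5.6]
gripper_width: 11.6
```

move_arm --pt "0 -0.03 0 0 0 0 255" --pt "0 -0.04 0 0 0 0 255" --pt "0 -0.04 0 0 0 0 255" --pt "0 -0.04 0 0 0 0 255" --pt "0 -0.04 0 0 0 0 255" --pt "0 -0.04 0 0 0 0 255" --pt "0 -0.04 0 0 0 0 255"

```text
clock: 21.2
position: [643.5, 62.1, 117.5]
ee_rot: [0.721, -0.693, 0.011, -0.011]
contact_force: [-12.4, 1.8, 5.7]
gripper_width: 11.5
```

move_arm --pt "0 0.1 -0.02 0 0 0 255" --pt "0 0.2 -0.04 0 0 0 255" --pt "0 0.28 -0.06 0 0 0 255" --pt "0 0.28 -0.06 0 0 0 255"

```text
clock: 21.7
position: [643.6, 62.2, 117.8]
ee_rot: [0.721, -0.693, 0.013, -0.013]
contact_force: [-5.1, 0.8, -0.1]
gripper_width: 11.9
```

move_arm --pt "0 0.07 0 0 0 0 255" --pt "0 0.1 0 0 0 0 255" --pt "0 0.1 0 0 0 0 255"

```text
clock: 22.08
position: [643.8, 62.3, 118.4]
ee_rot: [0.721, -0.693, 0.014, -0.014]
contact_force: [-2.6, 0.3, -2.0]
gripper_width: 11.6
```

move_arm --pt "0 0 0.05 0 0 0 255" --pt "0 0 0.05 0 0 0 255" --pt "0 0 0.05 0 0 0 120" --pt "0 0 0.05 0 0 0 0" --pt "0 0 0.05 0 0 0 0" --pt "0 0 0.05 0 0 0 0" --pt "0 0 0.05 0 0 0 0" --pt "0 0 0.05 0 0 0 0"

```text
clock: 23.08
position: [643.7, 62.3, 117.9]
ee_rot: [0.721, -0.693, 0.014, -0.014]
contact_force: [1.0, -0.1, -0.8]
gripper_width: 85.3
```

```bash
python3 look.py f
```

```text
23.18 [643.7  62.3 117.9] [1.3 0.1 1.3] [-0.    0.09 -0.02] 85.4
tool yaw 2.32 z axis [ 0.0391  0.001  -0.9992]
```

View pics/scene_f.png

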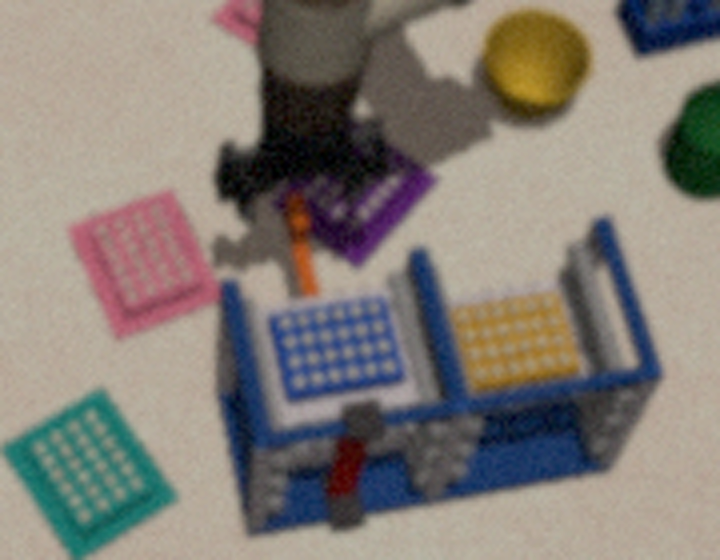

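The fingers are open and clear of the grip at (297,215), and the plate is inside the middle pair. I retreat upward and then back, to look at the sheet without the arm in the way.

move_arm --pt "0 0 -1 0 0 0 0" --pt "0 0 -3 0 0 0 0" --pt "0 0 -6 0 0 0 0" --pt "0 0 -10 0 0 0 0" --pt "0 0 -15 0 0 0 0" --pt "0 4 -18 0 0 0 0" --pt "0 10 -18 0 0 0 0" --pt "0 16 -18 0 0 0 0" --pt "0 20 -18 0 0 0 0" --pt "0 22 -18 0 0 0 0" --pt "0 22 -18 0 0 0 0" --pt "0 22 -18 0 0 0 0"

```text
clock: 24.68
position: [417.6, 53.4, 289.9]
ee_rot: [0.721, -0.692, 0.014, -0.015]
contact_force: [-0.1, 0.4, 0.2]
gripper_width: 86.0
```

```bash
python3 look.py g
python3 - <<'E'
from h import *
p=(725.5,65,.0426)
for c in ("top","scene"):
    z=np.load(f"{c}_g.npz"); im,d=z["im"],z["d"]; W=cloud(c,d); hsv=cv2.cvtColor(im,cv2.COLOR_BGR2HSV)
    m=(hsv[...,0]>4)&(hsv[...,0]<22)&(hsv[...,1]>130)&(W[...,0]>600)&(W[...,0]<760)&(np.abs(W[...,1]-60)<40)
    P=W[m]; hi=P[P[:,2]>140]; lo=P[P[:,2]<130]
    f=lambda Q:((Q.mean(0)[:2]-p[:2])@np.array([[np.cos(p[2]),-np.sin(p[2])],[np.sin(p[2]),np.cos(p[2])]])).round(1).tolist()+[Q[:,2].mean().round(1),Q[:,2].std().round(1)]
    print(c,len(P),"grip top",len(hi),f(hi) if len(hi) else "","stem",len(lo),f(lo) if len(lo) else "")
    x=(P[:,0]-p[0]); 
    if len(lo)>5:
        A=np.c_[lo[:,0]-lo[:,0].mean(),np.ones(len(lo))]; print("stem slope",np.degrees(np.linalg.lstsq(A,lo[:,2],rcond=None)[0][0]))
E
```

```text
24.77 [417.7  53.4 289.3] [-0.4  0.5 -0.6] [-0.03  0.08 -0.04] 85.5
tool yaw 2.3 z axis [ 3.890e-02  8.000e-04 -9.992e-01]
top 158 grip top 50 [-84.7, 0.1, np.float64(153.4), np.float64(2.4)] stem 107 [-21.3, 0.6, np.float64(113.6), np.float64(27.8)]
stem slope -7.239926055691543
scene 95 grip top 35 [-81.2, -2.3, np.float64(153.3), np.float64(5.1)] stem 55 [-51.7, -0.5, np.float64(108.9), np.float64(36.8)]
stem slope 64.9716382405616
```

View pics/top_g.png

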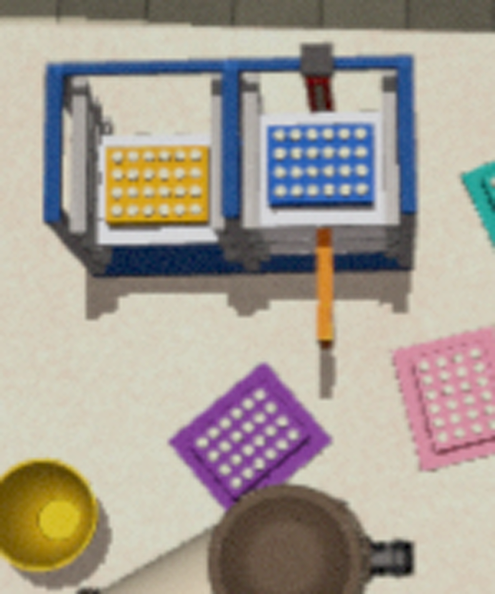

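View pics/scene_g.png

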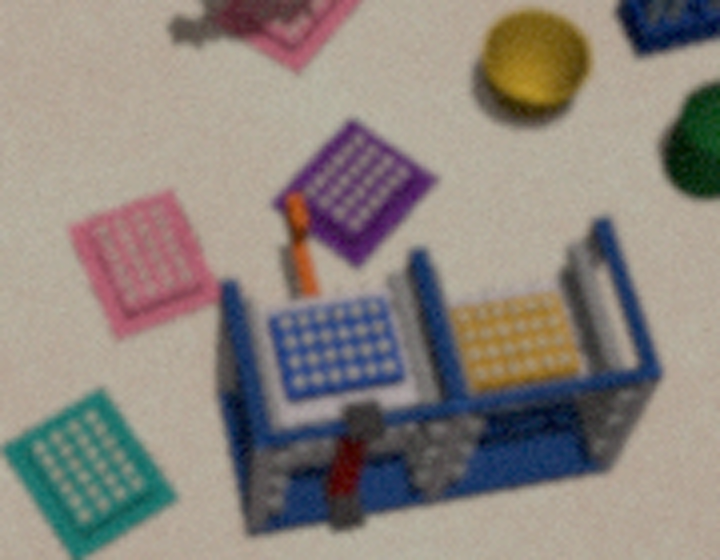

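Run:
```python
from h import *
a=np.load("scene_d.npz")["im"];b=np.load("scene_g.npz")["im"];z=np.load("scene0.npz")["im"]
f=lambda i:cv2.convertScaleAbs(cv2.resize(i[235:288,320:385],None,fx=6,fy=6,interpolation=2),alpha=1.8)
cv2.imwrite("pics/cmp.png",np.hstack([f(z),f(b)]))
for c in ("top","scene"):
    i0=np.load(f"{c}0.npz");g=np.load(f"{c}_g.npz"); df=cv2.absdiff(cv2.GaussianBlur(i0["im"],(5,5),0),cv2.GaussianBlur(g["im"],(5,5),0)).max(2)>25
    n,l,s,ce=cv2.connectedComponentsWithStats(df.astype(np.uint8)); print(c,[(s[k,:].tolist()) for k in range(1,n) if s[k,4]>8])
    for t in ("stored2_mid","stored3_mid"): print(t,[(np.round(r["uv"],1).tolist(),round(r["score"],2)) for r in arm.tip_of(t,c)][:2])
```

```text
top [[274, 148, 30, 53, 362], [374, 185, 10, 15, 76], [381, 189, 10, 14, 74], [389, 193, 10, 13, 71], [398, 196, 9, 14, 71], [366, 216, 18, 36, 236], [163, 226, 153, 174, 8852], [26, 335, 99, 65, 3393], [0, 344, 28, 40, 599], [125, 347, 14, 18, 156], [286, 364, 30, 10, 172], [310, 369, 10, 7, 46], [322, 372, 16, 28, 212], [0, 376, 24, 24, 365], [318, 383, 9, 13, 64]]
stored2_mid [([238.1, 137.9], 0.83)]
stored3_mid [([290.0, 132.4], 0.82)]
scene [[336, 0, 61, 43, 1234], [464, 0, 5, 5, 21], [286, 2, 31, 53, 622], [466, 3, 16, 24, 190], [479, 4, 9, 23, 96], [485, 6, 7, 9, 39], [324, 15, 6, 18, 82], [460, 26, 5, 9, 35], [347, 29, 23, 24, 388], [348, 41, 134, 45, 2397], [356, 47, 18, 11, 90], [316, 56, 6, 3, 17], [308, 63, 65, 99, 2960], [280, 66, 12, 35, 220], [289, 67, 7, 6, 25], [296, 76, 19, 16, 216], [426, 94, 9, 7, 51], [256, 179, 13, 31, 172], [340, 198, 10, 27, 181], [236, 217, 8, 12, 63], [243, 218, 9, 13, 66], [251, 220, 16, 15, 152], [363, 258, 8, 3, 12], [343, 262, 8, 3, 13]]
stored2_mid [([397.6, 237.0], 0.59), ([353.3, 240.3], 0.41)]
stored3_mid [([352.1, 240.7], 0.89)]
```

View pics/cmp.png

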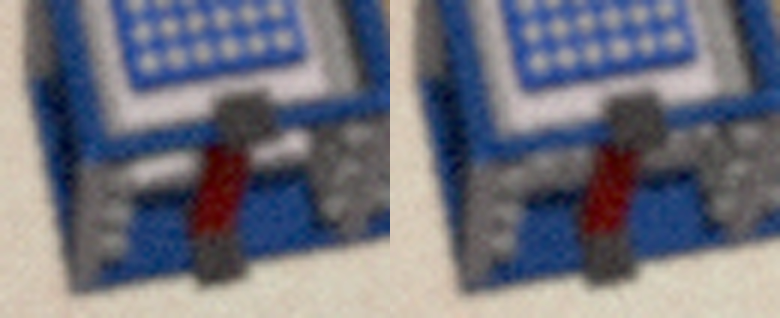

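```bash
python3 -c "
from bench import arm
print(arm.job_done(), arm.read_state()['clock'])"
```

```text
the job is handed in; nothing more can be done
the job is handed in; nothing more can be done
```

The sheet is on the middle rails of the right-hand bay, fully home against the red bar, and I handed the job in at about 25 s of the 59 s allowed. `job_done` gives no verdict.

**What I did:** The middle pair was free: blue is on top and green below in the right-hand bay, and yellow is in the left-hand bay. I gripped the sheet, levelled its roughly 2° droop and slid it in. It met the bar at tool x ≈ 643.5 mm. I held it there for about 2 s at 10 to 12.4 N, eased off, let go and drew the arm clear.

**Last checks:**
- **Seating:** The grip's top is at 153.4 mm, against 154 mm if level. The grip was at about −83 mm from the mouth in the pictures, which agrees with where I released it.
- **Stop contact:** I could not see the sprung strip touching the sheet. I infer it from the sheet not having moved back: the tool read 643.8 mm before release and 643.7 mm after.
- **Other items:** Comparing pictures before and after showed no change in the blue and yellow stored sheets or in the other things on the bench. The green one can no longer be seen from above.

**Disagreements and limits:**
- The two cameras differed by about 3 mm on the sheet's side position. I trusted the top one, and felt no side contact above about 2 N.
- The 10 to 12.4 N is read at the wrist, so the push on the stop itself was perhaps 1 to 2 N less because of rail friction. The rails took up to about 8 N downward.

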